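# Ready the flat lap and switch it on with its key

### The job

Get the stone-grinding machine ready for work: first swing its clear hood right up, past its tipping point, so that it stays open by itself, then take the yellow stone off the grinding disc and lay it flat, without dropping it, in the empty half of the wooden tray. Then put the red key fully down into the machine's key switch and turn it clockwise the full quarter turn from the red dot to the green dot, and leave it in the switch. Leave the other things on the bench, and the two stones in the tray, where they are.

Things in the scene. Friction and masses are not known exactly. Their poses are not given: they have to be found in the camera images.
- lap: The flat lap (stone-grinding machine), fixed to the bench: white housing 215 (x) x 310 (y) x 60 mm high; origin at the centre of its underside on the bench, x from its front (robot side) to its rear, z up. The deck is at z = 60 mm. In its frame the dark steel grinding disc (140 mm across, fixed still, top at z = 72 mm) is centred at x 0, y +55 mm and the key switch stands at x -20, y -88 mm. Position and yaw vary.
- hood (a joint): Angle of the clear, blue-edged hood (190 deep x 285 wide x 60 mm high) that covers the disc and the switch; hinge along the lap's y axis at the rear edge of the deck. about 0 (-0.02) = shut, growing as the front rises; a slightly soft stop at about 1.87 rad. A spring helps: it takes under 1 N at the handle to lift; let go below about 0.83 rad it falls shut, beyond that it swings on to the stop by itself and stays.
- hood_handle (a point): Middle of the hood's black round handle bar (12 mm thick, 120 mm long, along the lap's y axis), 50 mm in front of the hood's front wall and, when shut, about 108 mm above the bench; 240 mm in front of the hinge and 50 mm above it in the hood's own frame. Its frame turns with the hood.
- hood_hinge (a point): A point on the hood's hinge line, at the middle of its width, 62 mm above the bench; its frame turns with the hood.
- stone: The yellow stone: flat rounded block 38 (x) x 26 (y) x 18 (z) mm, 30 g, lying on the grinding disc under the hood; origin at the centre of its underside, z up.
- tray: Wooden tray, fixed, outside 190 (x) x 120 (y) x 26 mm high, walls and floor 5 mm; origin at the centre of its underside. A wall across x = 0 divides it in two halves; the -x half holds a green and a blue stone, the +x half is empty.
- tray_empty (a point): Centre of the floor of the tray's empty half (inside 87 x 110 mm, 21 mm deep), axes as the tray's.
- key: The red-headed key, loose, standing blade down in its wooden rest: steel blade 14 (x) x 5 (y) x 24 mm long with a narrower tip, below a red plastic head 32 (x) x 11 (y) x 38 mm high; 40 g. Origin at the tip of the blade, z up towards the head, which spans z = 24 to 62 mm. Both ways round fit the switch.
- key_shoulder (a point): The underside of the key's head, where the blade begins, on the key's axis; it comes down on the switch's face when the key is fully in.
- key_rest: Dark wooden block 60 (x) x 50 (y) x 32 mm high, fixed, in whose 26 mm deep slot (17.5 x 8.5 mm, long along its x) the key stands at the start; origin at the centre of its underside.
- switch (a joint): Angle of the key switch's steel barrel: 0 = OFF (slot along the lap's x axis, white mark towards the red dot at the front), growing clockwise seen from above to the stop at 1.57 rad = ON (slot along the lap's y axis, mark towards the green dot). Stays where it is left; turning takes about 0.03 N m. The key has up to about 0.15 rad of play in the slot.
- slot (a point): Mouth of the key switch's slot: centre of the switch's upper face, 28 mm above the deck (88 mm above the bench). The slot is 16 (its x) x 7 (its y) mm, 26 mm deep with a 2 mm chamfer, and turns with the barrel; z up. A fixed black collar 50 mm across, 26 mm high surrounds it.
- spool: Bystander: red thread spool, 44 mm across, 80 mm high; origin at its underside.
- oil: Bystander: white bottle, 50 mm across, 130 mm high; origin at its underside.
- jar: Bystander: amber jar, 56 mm across, 60 mm high; origin at its underside.
- driver: Bystander: screwdriver lying flat, 160 mm long.
- brush: Bystander: brush lying flat, 160 mm long.
- bead_bowl: Bystander: white bowl, 90 mm across, 35 mm high; origin at its underside.
- stone_green: Bystander: green stone 30 x 22 x 14 mm in the tray's other half; origin at its underside.
- stone_blue: Bystander: blue stone 26 x 22 x 16 mm in the tray's other half; origin at its underside.
Not all that is in view belongs to the job. Of the things that look like the tray, take the one that is farthest to the robot's right at the start.

How it is judged:
By the outcome, as a careful person would: the job done as asked, in the order asked, and still so for the second after the job is handed in, with the robot touching nothing.
It also fails if it takes over 72 s, if anything falls off the work surface, if the arm or the gripper's body presses on something with over 40 N, if the wrist force passes 120 N, or if a joint passes its speed limit or range.

### The arm

A 6-joint arm with a two-finger parallel gripper is mounted at the origin on the work surface. World frame = base frame: x ahead of the robot, y to its left, z up, the work surface at z = 0. Lengths are in mm, angles in rad, forces in N, time in s.
With the tool pointing down it reaches from about 350 to 775 mm from the base axis. Payload 7.3 kg.
Tool frame: the origin (TCP) lies midway between the tips of the shut fingers; the grasp point (between the pads) lies 19 mm behind it; z points along the fingers, x is the direction in which the jaws open and shut, and the axes are right-handed (so a half turn about z gives the same grasp; the last joint's range is limited). The gripper opens to 92 mm and grips with 3 to 60 N. Pads are 19 mm wide; open, the fingers measure 130 mm over their backs; the gripper's body (75 mm by 190 mm) begins 47 mm behind the grasp point.
Start: joints at [0.985, 0.342, 1.524, -0, 1.275, -0.146], TCP at [223.513, 475.068, 196.741] pointing down, gripper open.
Joint ranges: [-2.53, 2.53], [-0.77, 2.02], [0.04, 2.7], [-1, 4.14], [0.28, 2.66], [-3.11, 3.11]. Speed limits (rad/s): [2.57, 2.57, 3.14, 3.14, 3.14, 3.14].

### API

Orientations are given as [roll, pitch, yaw] about the fixed x, y, z axes, in that order (R = Rz(yaw) Ry(pitch) Rx(roll)).
In Python, from plant import bot gives the robot as it stands.
- The arm moves only by the shell command python3 -m pendant 'ROWS' [OPENING]. ROWS is JSON, a list of rows, each an object with "linear": the shift along the world's x, y, z in mm, a list of three; "twist": the turn about the world's z in degrees. In form: [{"linear": [x, y, z], "twist": twist}, ...]. A call has 1 to 20 rows; each row is the pose to reach, as a shift and turn from the pose commanded when the call began; what a row does not reach only later rows make up. A row lasts 1/8 s, in which the tool goes at most 62.5 mm and 10.7 degrees, less where a joint would pass 70% of its speed; a pose out of reach is approached as far as the arm can. A call with a gripper value outside its range is refused whole. OPENING is the closure in counts, from 0 (fully open) to 255 (shut), set as the call begins (- or left out, the last holds). The fingers move at their own pace and stop on an object; the grip force is fixed at half the most. Time passes only in rows, so rows that repeat a pose let the fingers close. It gives the time, the measured TCP pose, the force and the opening at its end, in the units of the state.
- bot.get_obs(): the state, without advancing time (a new reading comes with each control period).
- bot.capture(name): name is "scene" or "top" or "wrist"; returns a dict with "frame" (420x560x3 uint8, blue, green, red), "z_map" (420x560 float32, mm along the optical axis (not along the pixel's ray), 0 where there is no reading), "fx", "fy", "cx", "cy" (pixels), "rvec" (rotation vector, rad) and "tvec" (3), from world to camera coordinates, as OpenCV has them. Camera axes: x right, y down, z forward; pixel columns grow to the right and rows downward; lengths in mm; the calibration is good to about 2 mm. A picture is of the moment at which its call begins.
- bot.close_job(): hands the job in, once; it reports no verdict.
The state is a dict: "time": time; "joint_positions": joint angles; "dq": joint speeds; "tau": joint torques, N m; "tool_pos": TCP position; "tcp_rot": TCP orientation; "contact_force": force on the tool from outside, world axes, zero at the start; "moment": the same for the moment, N m; "grip_width": finger opening in mm.
Only numpy, scipy, OpenCV 4.12 (cv2) and the standard library are available. Lean on these libraries where they do the work, as an engineer would, in place of code of your own. Each camera call takes 0.05 s, during which the arm holds its last target. There are 200 camera calls.

## Working session

There is one attempt and no reset: what is moved stays moved. The work goes in short steps, Python scripts to look and compute and a shell command to move; the robot and the scene stay as the last step left them, time stands still between calls to the robot, and variables do not carry over. Pictures are saved under pics/ and viewed, about 8 in all and at most 12, crops included, and the job is handed in when it is done.

```bash
ls; mkdir -p pics; cat > h.py <<'E'
import numpy as np, cv2, pickle
from plant import bot
def cap(n,tag):
    c=bot.capture(n); pickle.dump(c,open(f'{tag}.pkl','wb')); cv2.imwrite(f'pics/{tag}.png',c['frame']); return c
def load(tag): return pickle.load(open(f'{tag}.pkl','rb'))
def cam(c):
    R=cv2.Rodrigues(np.array(c['rvec'],float))[0]; return R,np.array(c['tvec'],float).ravel()
def cloud(c):
    z=c['z_map']; v,u=np.mgrid[:z.shape[0],:z.shape[1]]
    P=np.stack([(u-c['cx'])/c['fx']*z,(v-c['cy'])/c['fy']*z,z],-1); R,t=cam(c)
    W=(P-t)@R; W[z<=0]=np.nan; return W
def ray(c,u,v,h):
    "world point on plane z=h seen at pixel"
    R,t=cam(c); d=R.T@np.array([(u-c['cx'])/c['fx'],(v-c['cy'])/c['fy'],1]); o=-R.T@t
    return o+d*(h-o[2])/d[2]
def proj(c,P): return cv2.projectPoints(np.array(P,float).reshape(-1,1,3),np.array(c['rvec'],float),np.array(c['tvec'],float),np.array([[c['fx'],0,c['cx']],[0,c['fy'],c['cy']],[0,0,1.]]),None)[0][:,0]
E
python3 - <<'E'
from h import *
a=cap('top','top0');b=cap('scene','scene0')
o=bot.get_obs();print(o)
for c in(a,b):
    R,t=cam(c);print(-R.T@t,R[2],c['fx'])
E
```

```text
pics
{'time': 0.1, 'joint_positions': array([ 9.84983924e-01,  3.42628346e-01,  1.52488062e+00, -7.90764157e-06,
        1.27539241e+00, -1.45997019e-01]), 'dq': array([-7.39405806e-04, -2.43783497e-03, -3.39572098e-03, -8.51525323e-05,
        1.90310289e-03,  9.11535725e-04]), 'tau': array([ 1.68677190e-03, -4.32008529e+01, -2.44692868e+01,  7.18220067e-02,
        5.27566276e-02, -5.88615740e-05]), 'tool_pos': array([223.29834152, 474.72383623, 196.14156864]), 'tcp_rot': array([-3.14140974e+00,  1.29589668e-03,  1.13098337e+00]), 'contact_force': array([-0.26191605,  0.11626284, -0.37218742]), 'moment': array([0.00854063, 0.0343755 , 0.01182472]), 'grip_width': 91.81709770134258}
[ 461.52036251   66.56052894 1532.99670582] [ 0.05924649  0.00996712 -0.99819362] 475.03420494900615
[1101.56609112  620.27577857 1199.41987375] [-0.41442195 -0.39990356 -0.8175155 ] 419.89482408763837
```

View pics/top0.png

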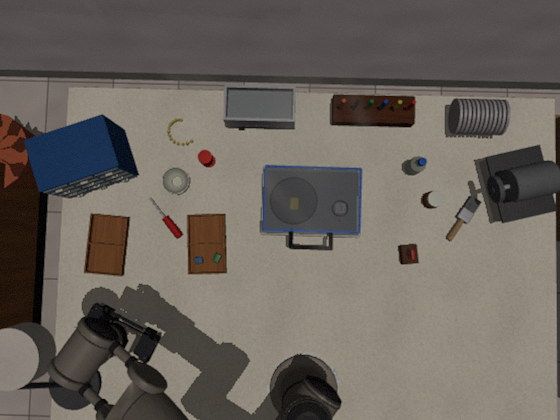

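View pics/scene0.png

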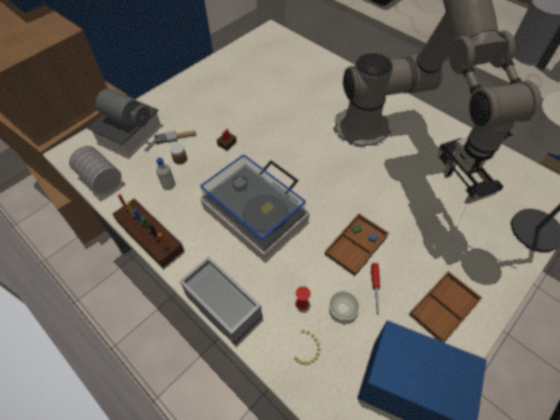

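The top view shows the robot at the bottom, with +x up and +y left.

Candidates:
- **Tray:** wooden trays at (207,244) and (107,244), and the grey box at (260,105). I choose (207,244): it is wooden, the rightmost, and holds the green and blue stones.
- **Key:** the red item in a block at (409,254). The red spool (206,158) and the rack's red pegs (413,103) are not it.
- **Stone:** the yellow one under the hood at (294,203).

I'll check these in one close crop.

```bash
python3 - <<'E'
from h import *
c=load('top0');f=c['frame']
def cr(x0,y0,w,h,s): return cv2.resize(f[y0:y0+h,x0:x0+w],None,fx=s,fy=s,interpolation=cv2.INTER_CUBIC)
A=cr(250,155,120,100,5)   # 600x500
B=cr(393,238,32,32,6)
C=cr(185,208,46,70,4)
out=np.zeros((500,800,3),np.uint8); out[:500,:600]=A; out[:192,604:796]=B; out[200:480,604:788]=C
cv2.imwrite('pics/crop0.png',np.clip(out*1.6,0,255).astype(np.uint8))
W=cloud(c)
for n,p in dict(stone=(294,203),sw=(340,208),handle=(311,246),key=(412,254),rest=(402,254),tray=(207,230),trayoff=(107,230),house=(355,205)).items(): print(n,W[p[1],p[0]].round(1))
E
```

```text
stone [576.1  46.1 124.1]
sw [565.1 -91.2 121.7]
handle [449.8  -8.4 108.4]
key [ 433.9 -320.1   70.3]
rest [ 432.2 -299.    31.4]
tray [490.8 321.6   6.9]
trayoff [481.8 645.2   4.1]
house [ 575.4 -135.6  121.2]
```

View pics/crop0.png

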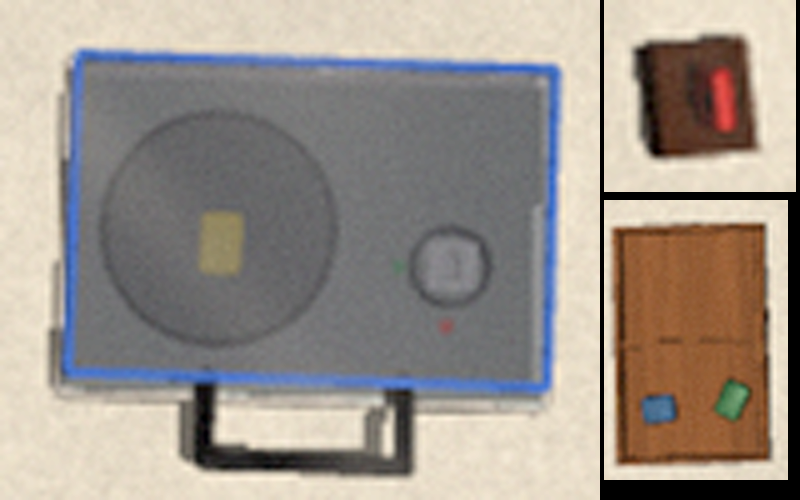

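The crop confirms the choice. The stone's long side is roughly along x, and the red dot is at the front with the green dot at its left. The key stands in its rest with its head along x, and the tray's empty half is the far half. Next I'll work out the numbers.

```bash
python3 - <<'E'
from h import *
c=load('top0');W=cloud(c)
k=[ray(c,250+u/5,155+v/5,122)for u,v in((76,55),(556,70),(549,387),(67,372))];k=np.array(k)
print('hood top corners\n',k.round(0),k.mean(0).round(1))
yaw=np.arctan2(*( (k[0]+k[3]-k[1]-k[2])[[0,1]]*[-1,1]));print('yaw',yaw, np.arctan2((k[0]-k[3])[1],(k[0]-k[3])[0]))
R=np.array([[np.cos(yaw),-np.sin(yaw)],[np.sin(yaw),np.cos(yaw)]])
for n,(u,v,h) in dict(disc=(219,228,72),stone=(222,243,90),sw=(450,266,88)).items(): print(n,ray(c,250+u/5,155+v/5,h).round(1))
# handle by depth
V=W.reshape(-1,3);m=(V[:,0]>435)&(V[:,0]<462)&(abs(V[:,1]+10)<75)&(V[:,2]>95)&(V[:,2]<120);H=V[m];print('handle',m.sum(),H.mean(0).round(1),H.min(0),H.max(0))
# tray: outline pixels
t=[ray(c,185+(u-604)/4,208+(v-200)/4,26) for u,v in((614,228),(765,224),(770,460),(617,463))];t=np.array(t);print('tray\n',t.round(0),t.mean(0).round(1),'empty pt',(t.mean(0)*.5+(t[0]+t[1])/4).round(1))
# key head
u,v=724,100
print('key top',ray(c,393+(u-604)/6,238+v/6,68).round(1))
m=(abs(V[:,0]-435)<40)&(abs(V[:,1]+312)<40)&(V[:,2]>50);print('key cloud',V[m].mean(0).round(1),m.sum(),V[m].max(0).round(0),V[m].min(0).round(0))
E
```

```text
hood top corners
 [[ 685.  135.  122.]
 [ 684. -152.  122.]
 [ 494. -151.  122.]
 [ 495.  135.  122.]] [589.5  -8.3 122. ]
yaw -0.00376556844397598 0.002218535795210285
disc [587.7  46.1  72. ]
stone [577.1  44.3  90. ]
sw [567.  -94.9  88. ]
handle 204 [446.4  -6.9 110.7] [438.82073255 -71.62462829 100.78256167] [460.56045992  57.60367242 119.41141908]
tray
 [[536. 382.  26.]
 [543. 262.  26.]
 [357. 252.  26.]
 [351. 373.  26.]] [446.7 317.2  26. ] empty pt [493.2 319.8  26. ]
key top [ 431.9 -323.7   68. ]
key cloud [ 432.5 -321.    65.9] 49 [ 446. -315.   77.] [ 418. -328.   51.]
```

```bash
python3 -m pendant '[{"linear":[60,-120,0],"twist":-10},{"linear":[110,-240,0],"twist":-20},{"linear":[160,-350,0],"twist":-30},{"linear":[200,-430,0],"twist":-40},{"linear":[221,-483,0],"twist":-50},{"linear":[221,-483,-20],"twist":-60},{"linear":[221,-483,-30],"twist":-64.8},{"linear":[221,-483,-30],"twist":-64.8},{"linear":[221,-483,-30],"twist":-64.8},{"linear":[221,-483,-30],"twist":-64.8}]' 150; python3 - <<'E'
from h import *
o=bot.get_obs();print(o['tool_pos'],o['tcp_rot'],o['grip_width'])
cap('wrist','w1')
E
```

```text
time: 1.35
tool_pos: [444.7, -9.8, 165.9]
tcp_rot: [-3.142, 0.001, -0.004]
contact_force: [-0.4, -0.4, 0.3]
grip_width: 38.1
[444.73157346  -9.84275405 165.92706582] [-3.14153017e+00  1.39882924e-03 -3.74916307e-03] 38.08387156986369
```

View pics/w1.png

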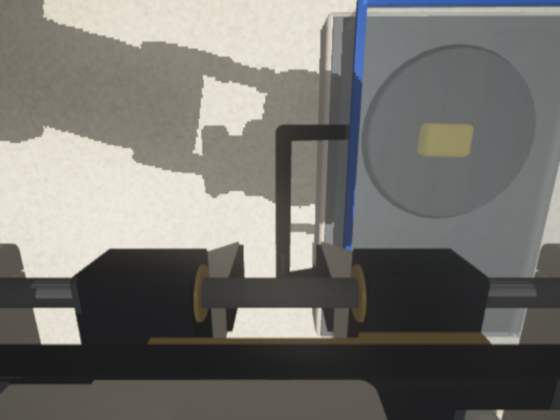

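The wrist view shows the bar at column 283, centred between the fingertips (gap at columns 240–320). I'll descend and grip it.

```bash
python3 -m pendant '[{"linear":[0,0,-45],"twist":0},{"linear":[0,0,-76],"twist":0},{"linear":[0,0,-76],"twist":0}]' && python3 -m pendant '[{"linear":[0,0,0],"twist":0},{"linear":[0,0,0],"twist":0},{"linear":[0,0,0],"twist":0},{"linear":[0,0,0],"twist":0}]' 255
python3 - <<'E'
import numpy as np
x0,z0=-240,50
for t in np.arange(0.1,1.31,.1):
    x=x0*np.cos(t)+z0*np.sin(t); z=z0*np.cos(t)-x0*np.sin(t)
    print(round(t,1),round(x-x0),round(z-z0))
E
```

```text
time: 1.78
tool_pos: [442.5, -6.5, 89.4]
tcp_rot: [-3.14, 0.005, 0.002]
contact_force: [0.1, -0.0, 0.3]
grip_width: 37.6
time: 2.28
tool_pos: [444.8, -8.0, 91.2]
tcp_rot: [3.141, -0.001, 0.0]
contact_force: [-0.4, -0.9, 0.1]
grip_width: 2.8
0.1 6 24
0.2 15 47
0.3 25 69
0.4 38 90
0.5 53 109
0.6 70 127
0.7 89 143
0.8 109 157
0.9 130 169
1.0 152 179
1.1 176 187
1.2 200 192
1.3 224 195
```

```bash
python3 - <<'E'
from h import *
cap('wrist','w2');c=cap('top','t2')
f=c['frame'][150:270,240:400];a=cv2.resize(f,(480,360));b=cv2.resize(load('w2')['frame'],(480,360)) 
cv2.imwrite('pics/c2.png',np.vstack([a,b])[:,:][:720] if 0 else cv2.resize(np.hstack([a,b]),(800,300)))
print(bot.get_obs()['grip_width'])
V=cloud(c)[200:236,265:358].reshape(-1,3);print(np.nanmedian(V,0)); W=cloud(c)
print(W[172:232:10,330].round(0), W[236:250:2,296].round(0))
E
```

```text
1.0517530575555023
[532.78732162  -0.83623364 121.78012897]
[[672. -59. 123.]
 [642. -59. 126.]
 [612. -60. 125.]
 [582. -61. 122.]
 [552. -62. 124.]
 [523. -63. 119.]] [[474.  45. 479.]
 [470.  45. 483.]
 [465.  45. 484.]
 [461.  45. 484.]
 [456.  44. 485.]
 [452.  44. 486.]
 [448.  44. 485.]]
```

View pics/c2.png

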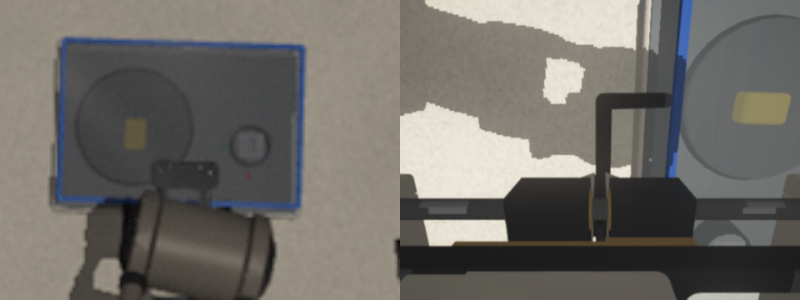

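```bash
python3 - <<'E'
from h import *
c=load('w2');f=c['frame'][130:350,180:380]
a=cv2.resize(f,None,fx=2.7,fy=2.7,interpolation=cv2.INTER_CUBIC)
cv2.imwrite('pics/c3.png',np.clip(a*1.5+20,0,255).astype(np.uint8))
W=cloud(c)
for r in range(140,340,10): print(r,W[r,270:300:5].round(0)[:, [0,2]].tolist(), W[r,282].round(0))
E
```

```text
140 [[437.0, 1.0], [443.0, 110.0], [445.0, 112.0], [448.0, 113.0], [450.0, 114.0], [453.0, 110.0]] [446.  54. 112.]
150 [[437.0, -0.0], [443.0, 111.0], [445.0, 113.0], [448.0, 113.0], [450.0, 112.0], [453.0, 110.0]] [446.  49. 113.]
160 [[437.0, 0.0], [443.0, 111.0], [445.0, 113.0], [448.0, 112.0], [450.0, 113.0], [453.0, 110.0]] [446.  44. 114.]
170 [[437.0, 1.0], [442.0, 110.0], [445.0, 112.0], [448.0, 113.0], [450.0, 112.0], [453.0, 110.0]] [446.  39. 112.]
180 [[437.0, 1.0], [442.0, 111.0], [445.0, 113.0], [448.0, 113.0], [450.0, 112.0], [453.0, 107.0]] [446.  33. 113.]
190 [[437.0, 1.0], [442.0, 111.0], [445.0, 112.0], [448.0, 114.0], [450.0, 113.0], [453.0, 108.0]] [446.  28. 113.]
200 [[437.0, 1.0], [442.0, 109.0], [445.0, 113.0], [448.0, 114.0], [450.0, 112.0], [453.0, 109.0]] [446.  23. 113.]
210 [[436.0, -1.0], [442.0, 110.0], [445.0, 113.0], [448.0, 114.0], [451.0, 111.0], [459.0, 1.0]] [446.  18. 114.]
220 [[436.0, 2.0], [442.0, 110.0], [445.0, 112.0], [448.0, 113.0], [450.0, 114.0], [459.0, -2.0]] [446.  12. 112.]
230 [[436.0, -1.0], [442.0, 111.0], [445.0, 113.0], [448.
[... 533 characters left out ...]
42.0, 203.0], [444.0, 202.0], [445.0, 202.0], [446.0, 202.0], [448.0, 202.0], [449.0, 208.0]] [445.  23. 202.]
290 [[442.0, 204.0], [444.0, 205.0], [445.0, 204.0], [446.0, 205.0], [448.0, 204.0], [449.0, 209.0]] [445.  21. 204.]
300 [[442.0, 205.0], [444.0, 205.0], [445.0, 204.0], [446.0, 205.0], [447.0, 206.0], [449.0, 209.0]] [445.  19. 206.]
310 [[441.0, 168.0], [443.0, 168.0], [445.0, 113.0], [447.0, 168.0], [448.0, 201.0], [449.0, 209.0]] [446. -43. 113.]
320 [[441.0, 168.0], [443.0, 167.0], [445.0, 112.0], [447.0, 167.0], [449.0, 176.0], [449.0, 211.0]] [446. -50. 113.]
330 [[441.0, 168.0], [443.0, 168.0], [445.0, 112.0], [447.0, 168.0], [449.0, 179.0], [449.0, 211.0]] [446. -56. 113.]
```

View pics/c3.png

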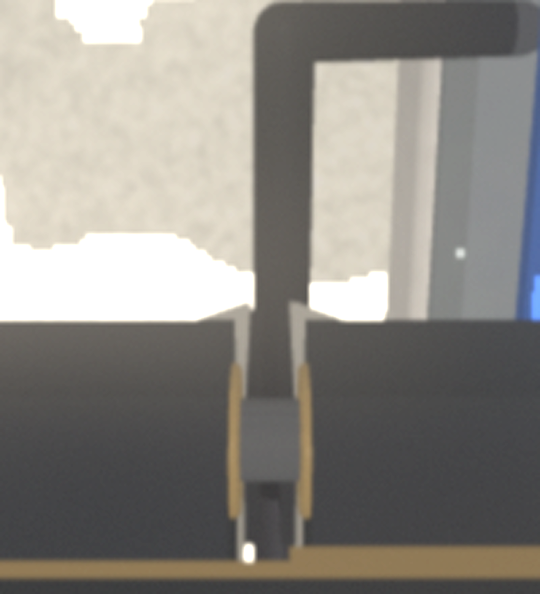

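The bar is between the fingers (crop: bar at x≈270, finger plates at 240 and 300), yet the reported opening is 1 mm. I'll do a small lift along the arc to test it.

```bash
python3 -m pendant '[{"linear":[3,0,12],"twist":0},{"linear":[6,0,24],"twist":0},{"linear":[10,0,36],"twist":0},{"linear":[15,0,47],"twist":0},{"linear":[20,0,58],"twist":0},{"linear":[25,0,69],"twist":0}]'
python3 - <<'E'
from h import *
c=cap('wrist','w3')
print(bot.get_obs()['grip_width'])
W=cloud(c)
for r in range(140,340,20): print(r,W[r,282].round(0),W[r,400].round(0))
E
```

```text
time: 3.12
tool_pos: [469.9, -7.9, 160.5]
tcp_rot: [-3.142, -0.0, 0.0]
contact_force: [1.0, -0.8, -0.3]
grip_width: 0.1
0.762723172465945
140 [472.  49. 103.] [553.  50. 121.]
160 [473.  22.  -0.] [554.  37. 121.]
180 [473.   1.   1.] [555.  23. 122.]
200 [473. -22.   0.] [556.   8. 122.]
220 [473. -45.   0.] [558.  -7. 122.]
240 [473. -68.   2.] [560. -23. 121.]
260 [471.   1. 211.] [561. -39. 122.]
280 [471.  23. 272.] [498.  27. 280.]
300 [471.  19. 274.] [498.  23. 281.]
320 [471. -13. 237.] [499.  17. 280.]
```

```bash
python3 - <<'E'
from h import *
for n,tz in(('w1',165.9),('w2',91.2),('w3',160.5)):
    c=load(n);W=cloud(c);R,t=cam(c);print(n,'cam',(-R.T@t).round(0),R[2].round(3),c['fx'])
    for r in range(225,300,8):
        p=W[r];m=(p[:,2]>122)&(abs(p[:,0]-p[282,0])<30); print(r,[(int(u),*p[u].round(0).astype(int).tolist()) for u in (255,264,270,276,280,284,290,300)])
E
```

```text
w1 cam [445.  62. 354.] [-0.003 -0.266 -0.964] 325.0715711833877
225 [(255, 416, -54, 0), (264, 427, -54, 1), (270, 433, -54, 1), (276, 442, -19, 109), (280, 445, -18, 111), (284, 448, -17, 114), (290, 453, -19, 107), (300, 468, -54, 0)]
233 [(255, 416, -64, 0), (264, 426, -63, 1), (270, 433, -64, 0), (276, -9223372036854775808, -9223372036854775808, -9223372036854775808), (280, 445, -24, 113), (284, 448, -24, 113), (290, 453, -26, 108), (300, 468, -64, 1)]
241 [(255, 416, -73, 1), (264, 426, -74, 0), (270, 433, -73, 1), (276, 442, -32, 110), (280, 445, -31, 111), (284, 448, -31, 113), (290, 456, -73, 2), (300, 468, -74, 0)]
249 [(255, 416, -84, 0), (264, 426, -84, 0), (270, 433, -83, 1), (276, 442, -39, 110), (280, 445, -37, 113), (284, 448, -38, 113), (290, 456, -84, 0), (300, 468, -84, 1)]
257 [(255, 415, -94, 1), (264, 426, -94, 0), (270, 433, -93, 1), (276, 442, -46, 110), (280, 445, -45, 113), (284, 448, -44, 113), (290, 457, -94, 0), (300, 468, -94, 0)]
265 [(255, 415, -104, 1), (264, 426, -104, 1), (270, 433, -104, 1), (276, 442, -53, 110), (280, 445, -51, 113), (284, 448, -5
[... 3637 characters left out ...]
270, 468, 27, 275), (276, 469, 2, 224), (280, 470, 1, 223), (284, 472, 2, 225), (290, 473, 28, 277), (300, 475, 29, 279)]
281 [(255, 464, 28, 281), (264, 466, 27, 280), (270, 468, 25, 275), (276, 469, 23, 272), (280, 470, 23, 271), (284, 471, 23, 272), (290, 473, 26, 278), (300, 475, 27, 279)]
289 [(255, 464, 25, 280), (264, 466, 26, 281), (270, 468, 23, 277), (276, 469, 21, 273), (280, 470, 21, 273), (284, 471, 21, 273), (290, 473, 24, 279), (300, 475, 25, 280)]
297 [(255, 464, 23, 280), (264, 466, 23, 280), (270, 468, 21, 277), (276, 469, 20, 274), (280, 470, 19, 274), (284, 471, 20, 275), (290, 473, 22, 278), (300, 475, 23, 280)]<stdin>:5: RuntimeWarning: invalid value encountered in cast
```

The lift missed the bar. The wrist depth shows the real fingertips about 31 mm above the reported TCP (tips at z≈122 while the TCP read 91), so the fingers closed just over the bar. I'll go lower with a narrower opening.

```bash
python3 -m pendant '[{"linear":[-24,0,0],"twist":0},{"linear":[-24,0,0],"twist":0},{"linear":[-24,0,-40],"twist":0},{"linear":[-24,0,-70],"twist":0},{"linear":[-24,0,-85],"twist":0},{"linear":[-24,0,-100],"twist":0},{"linear":[-24,0,-100],"twist":0}]' 170 
python3 - <<'E'
from h import *
c=cap('wrist','w4');W=cloud(c);R,t=cam(c);print((-R.T@t).round(0))
for r in (225,233,237,241,245,249,257): print(r,[(int(u),*W[r,u].round(0).tolist()) for u in (245,250,255,260,265,282,300,305,310,315)])
E
```

```text
time: 4.05
tool_pos: [445.4, -7.9, 58.9]
tcp_rot: [-3.141, 0.002, -0.0]
contact_force: [0.2, 0.2, -0.3]
grip_width: 30.6
[446.  64. 247.]
225 [(245, 418.0, -18.0, -1.0), (250, 422.0, -17.0, 0.0), (255, 426.0, -17.0, 1.0), (260, 430.0, -17.0, 0.0), (265, 434.0, -17.0, 0.0), (282, 447.0, 20.0, 113.0), (300, 462.0, -17.0, 1.0), (305, 466.0, -17.0, 1.0), (310, 470.0, -17.0, 0.0), (315, 474.0, -17.0, 1.0)]
233 [(245, 418.0, -24.0, -0.0), (250, 422.0, -24.0, 1.0), (255, 426.0, -24.0, 1.0), (260, 430.0, -24.0, 1.0), (265, 434.0, -24.0, 1.0), (282, 447.0, 16.0, 113.0), (300, 462.0, -24.0, 1.0), (305, 466.0, -24.0, 0.0), (310, 470.0, -24.0, 1.0), (315, 474.0, -24.0, -0.0)]
237 [(245, 418.0, -27.0, 2.0), (250, 422.0, -27.0, 1.0), (255, 426.0, -27.0, 1.0), (260, 430.0, -27.0, 1.0), (265, 434.0, -27.0, 1.0), (282, 447.0, 14.0, 113.0), (300, 462.0, -27.0, 1.0), (305, 466.0, -28.0, -1.0), (310, 470.0, -27.0, 1.0), (315, 474.0, -27.0, 0.0)]
241 [(245, 417.0, -31.0, -0.0), (250, 421.0, -31.0, -1.0), (255, 426.0, -31.0, 1.0), (260, 430.0, -31.0, 0.0), (265, 434.0, -31.0, -0.0), (282, 447.0, 12.0, 112
[... 200 characters left out ...]
.0, -34.0, 1.0), (265, 434.0, -34.0, 1.0), (282, 447.0, 10.0, 113.0), (300, 462.0, -35.0, -0.0), (305, 466.0, -34.0, 1.0), (310, 461.0, 1.0, 91.0), (315, 463.0, 3.0, 95.0)]
249 [(245, 428.0, 1.0, 96.0), (250, 430.0, -1.0, 91.0), (255, 425.0, -38.0, 0.0), (260, 429.0, -38.0, -0.0), (265, 434.0, -38.0, 0.0), (282, 447.0, 9.0, 114.0), (300, 462.0, -38.0, 0.0), (305, 466.0, -38.0, 0.0), (310, 461.0, 1.0, 95.0), (315, 463.0, 2.0, 97.0)]
257 [(245, 429.0, 2.0, 106.0), (250, 430.0, -5.0, 92.0), (255, 425.0, -45.0, 1.0), (260, 429.0, -45.0, 1.0), (265, 433.0, -45.0, 0.0), (282, 447.0, 4.0, 112.0), (300, 462.0, -45.0, 1.0), (305, 466.0, -45.0, 0.0), (310, 461.0, -3.0, 96.0), (315, 462.0, 1.0, 106.0)]
```

```bash
python3 -m pendant '[{"linear":[1,0,0],"twist":0},{"linear":[1,0,0],"twist":0},{"linear":[1,0,0],"twist":0},{"linear":[1,0,0],"twist":0}]' 255 && python3 -m pendant '[{"linear":[3,0,12],"twist":0},{"linear":[6,0,24],"twist":0},{"linear":[10,0,36],"twist":0}]'
```

```text
time: 4.6
tool_pos: [447.2, -8.0, 60.1]
tcp_rot: [3.141, -0.002, -0.0]
contact_force: [2.2, 0.7, 0.4]
grip_width: 11.0
time: 4.97
tool_pos: [456.7, -8.1, 96.7]
tcp_rot: [3.141, -0.0, 0.0]
contact_force: [2.6, -1.8, -3.6]
grip_width: 11.0
```

The bar is held (11 mm). I'll follow the arc to about 1.2 rad.

```bash
python3 -m pendant '[{"linear":[5,0,11],"twist":0},{"linear":[10,0,22],"twist":0},{"linear":[15,0,33],"twist":0},{"linear":[21,0,44],"twist":0},{"linear":[28,0,54],"twist":0},{"linear":[35,0,64],"twist":0},{"linear":[43,0,73],"twist":0},{"linear":[51,0,82],"twist":0},{"linear":[60,0,91],"twist":0},{"linear":[79,0,107],"twist":0},{"linear":[99,0,121],"twist":0},{"linear":[120,0,133],"twist":0},{"linear":[142,0,143],"twist":0},{"linear":[166,0,151],"twist":0},{"linear":[190,0,156],"twist":0},{"linear":[190,0,156],"twist":0}]'
```

```text
time: 6.98
tool_pos: [649.1, -9.1, 256.4]
tcp_rot: [3.139, -0.008, -0.001]
contact_force: [-3.0, -4.3, 15.8]
grip_width: 10.9
```

```bash
python3 -m pendant '[{"linear":[0,0,0],"twist":0},{"linear":[0,0,10],"twist":0},{"linear":[0,0,40],"twist":0},{"linear":[-10,0,80],"twist":0},{"linear":[-60,0,80],"twist":0},{"linear":[-120,0,80],"twist":0},{"linear":[-170,40,60],"twist":0},{"linear":[-170,40,60],"twist":0}]' 140
python3 - <<'E'
from h import *
c=cap('top','t5');w=cap('wrist','w5')
cv2.imwrite('pics/v5.png',cv2.resize(np.hstack([c['frame'],w['frame']])[:, :],(800,300)))
W=cloud(c);V=W.reshape(-1,3);m=(V[:,0]>640)&(V[:,0]<900)&(abs(V[:,1]+8)<120)&(V[:,2]>150);print(m.sum(),np.nanmax(V[m],0) if m.any() else 0)
print(W[203,294],W[208,340])
E
```

```text
time: 7.98
tool_pos: [472.2, 34.1, 311.2]
tcp_rot: [-3.14, 0.004, 0.002]
contact_force: [-0.4, 0.6, -0.0]
grip_width: 41.7
2027 [815.45989798 111.9765691  284.81737838]
[549.61332644  50.79064913 449.68364036] [569.44899605 -97.71570995  63.09524623]
```

View pics/v5.png

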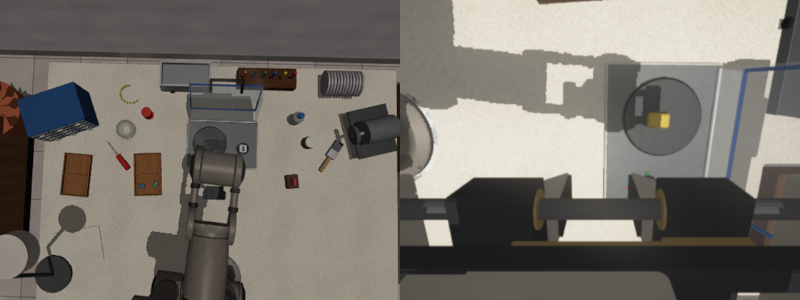

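The hood is standing open, with its far edge at x≈815. The wrist view shows the stone at about (460,168) in the full frame. Now I'll measure the stone, and the switch from the top view.

```bash
cat > yel.py <<'E'
from h import *
def stone(c):
    f=c['frame'];hsv=cv2.cvtColor(f,cv2.COLOR_BGR2HSV);W=cloud(c)
    m=cv2.inRange(hsv,(18,110,60),(35,255,255))>0
    m&=(W[...,2]>60)&(W[...,2]<350)
    n,l,s,_=cv2.connectedComponentsWithStats(m.astype(np.uint8))
    i=1+s[1:,4].argmax();m=l==i;P=W[m];zt=np.percentile(P[:,2],80);T=P[P[:,2]>zt-5]
    r=cv2.minAreaRect(T[:,:2].astype(np.float32));return s[i],zt,r
E
python3 - <<'E'
from yel import *
print(stone(load('w5')))
c=load('t5');W=cloud(c)
print(W[198:218:2,332:350:2,2].round(0))
d=W[190:225,320:360].reshape(-1,3);m=(d[:,2]>76)&(d[:,2]<100);print('collar',m.sum(),d[m].mean(0),d[m].min(0),d[m].max(0))
m=(d[:,2]>50)&(d[:,2]<75)&(abs(d[:,0]-569)<10)&(abs(d[:,1]+97)<10);print(d[m].round(0))
# lap edges
E
```

```text
(array([347, 158,  31,  21, 600], dtype=int32), np.float64(90.79377414759873), ((579.552490234375, 46.59513473510742), (25.556400299072266, 37.563316345214844), 87.31742095947266))
[[ 59.  63.  62.  54.  64.  61.  58.  55.  57.]
 [ 58.  60.  64.  61.  64.  62.  59.  59.  61.]
 [ 63.  59.  87.  61.  54.  61.  88.  59.  66.]
 [ 57.  84.  88.  96.  87.  91.  88.  85.  61.]
 [ 63.  54.  92.  89.  66.  93.  88.  61.  87.]
 [ 79.  68.  92.  94.  63.  88.  87.  59.  89.]
 [ 74.  52.  89.  87.  66.  88.  89.  60.  86.]
 [ 62.  88.  93.  90.  94.  89.  89.  71.  61.]
 [ 63.  74.  86.  65.  65.  63.  60.  66.  59.]
 [680. 679. 679. 679.  85.  84.  57.  59.  61.]]
collar 146 [567.29139326 -95.97243563  86.93718311] [ 543.15802153 -119.81457722   76.11382306] [589.66371337 -71.29983925  96.55831919]
[[ 575.  -97.   66.]
 [ 573.  -98.   61.]
 [ 572. -100.   71.]
 [ 569.  -98.   63.]
 [ 569. -100.   72.]
 [ 566.  -98.   64.]
 [ 563.  -98.   66.]
 [ 563. -100.   72.]]
```

```bash
python3 -m pendant '[{"linear":[20,3,-20],"twist":10},{"linear":[50,7,-60],"twist":20},{"linear":[80,11,-100],"twist":30},{"linear":[103,14.5,-140],"twist":40},{"linear":[103,14.5,-170],"twist":50},{"linear":[103,14.5,-190],"twist":60},{"linear":[103,14.5,-200],"twist":70},{"linear":[103,14.5,-200],"twist":80},{"linear":[103,14.5,-200],"twist":87},{"linear":[103,14.5,-200],"twist":87}]' 90
python3 - <<'E'
from yel import *
c=cap('wrist','w6');print(stone(c));W=cloud(c)
f=c['frame'];cv2.imwrite('pics/w6.png',f)
R,t=cam(c);print((-R.T@t).round(0))
P=W.reshape(-1,3);z=bot.get_obs()['tool_pos'];print(z)
m=(abs(P[:,0]-579)<14)&(abs(P[:,1]-47)<60)&(P[:,2]>115)&(P[:,2]<170)
Q=P[m];
for s in(-1,1):
    q=Q[(Q[:,1]-47)*s>0];print(len(q), q.min(0).round(1) if len(q) else '', np.abs(q[:,1]-47).min() if len(q) else '')
E
```

```text
time: 9.32
tool_pos: [581.2, 46.0, 111.6]
tcp_rot: [3.141, -0.0, 1.517]
contact_force: [-0.3, -1.0, -0.1]
grip_width: 59.7
(array([ 260,  196,   38,   56, 2012], dtype=int32), np.float64(90.8036892409368), ((579.4581298828125, 45.29178237915039), (25.400543212890625, 37.752418518066406), 87.66917419433594))
[510.  50. 300.]
[580.85476496  46.08237686 111.62510268]
979 [567.1  -0.7 141.1] 30.175895275338387
971 [571.5  74.9 141.4] 27.94723338363218
```

```bash
python3 -m pendant '[{"linear":[-1,0,-35],"twist":0},{"linear":[-1,0,-55],"twist":0},{"linear":[-1,0,-63],"twist":0},{"linear":[-1,0,-66],"twist":0},{"linear":[-1,0,-66],"twist":0}]' && python3 -m pendant '[{"linear":[0,0,0],"twist":0},{"linear":[0,0,0],"twist":0},{"linear":[0,0,0],"twist":0},{"linear":[0,0,0],"twist":0},{"linear":[0,0,0],"twist":0}]' 255 && python3 -m pendant '[{"linear":[0,0,10],"twist":0},{"linear":[0,0,30],"twist":0},{"linear":[0,0,70],"twist":0},{"linear":[0,0,100],"twist":0},{"linear":[0,0,100],"twist":0}]'
python3 - <<'E'
from yel import *
c=cap('wrist','w7');print(stone(c)); print(bot.get_obs()['tool_pos'])
E
```

```text
time: 10.0
tool_pos: [579.1, 46.5, 46.3]
tcp_rot: [3.14, -0.0, 1.518]
contact_force: [0.5, -0.2, 0.5]
grip_width: 59.4
time: 10.62
tool_pos: [578.6, 46.6, 45.9]
tcp_rot: [3.141, -0.0, 1.519]
contact_force: [-0.3, -0.3, 2.1]
grip_width: 26.1
time: 11.25
tool_pos: [580.2, 46.5, 148.8]
tcp_rot: [3.136, -0.0, 1.519]
contact_force: [-0.4, 1.3, -0.7]
grip_width: 25.7
(array([ 253,  210,   54,   68, 2744], dtype=int32), np.float64(193.58340803043046), ((565.7697143554688, 47.07939147949219), (26.04576873779297, 35.29023742675781), 86.71525573730469))
[578.98695375  46.58370269 146.81745001]
```

The stone is held (26 mm). I'll carry it to the tray, with its underside at TCP+26.

```bash
python3 -m pendant '[{"linear":[-10,30,0],"twist":0},{"linear":[-27,85,0],"twist":2},{"linear":[-45,140,0],"twist":4},{"linear":[-62,195,0],"twist":6},{"linear":[-78,245,0],"twist":6},{"linear":[-85.5,273.5,0],"twist":6},{"linear":[-85.5,273.5,-30],"twist":6},{"linear":[-85.5,273.5,-70],"twist":6},{"linear":[-85.5,273.5,-110],"twist":6},{"linear":[-85.5,273.5,-135],"twist":6},{"linear":[-85.5,273.5,-145],"twist":6},{"linear":[-85.5,273.5,-145],"twist":6},{"linear":[-85.5,273.5,-145],"twist":6}]'
python3 - <<'E'
from yel import *
c=cap('wrist','w8');W=cloud(c);print(stone(c))
c=cap('top','t8');f=c['frame'][190:300,170:260];cv2.imwrite('pics/a.png',f)
g=cv2.resize(f,(360,440)); h=load('w8')['frame'][:, 70:490]; cv2.imwrite('pics/v8.png',np.hstack([g,cv2.resize(h,(440,440))]))
E
```

```text
time: 12.92
tool_pos: [493.7, 320.4, 1.7]
tcp_rot: [3.14, -0.001, 1.623]
contact_force: [0.5, 0.7, 0.2]
grip_width: 25.8
(array([ 123,  333,  324,   11, 1951], dtype=int32), np.float64(125.48174791448069), ((471.85272216796875, 320.30364990234375), (2.9999279975891113, 76.8515625), 3.0429837703704834))
```

View pics/v8.png

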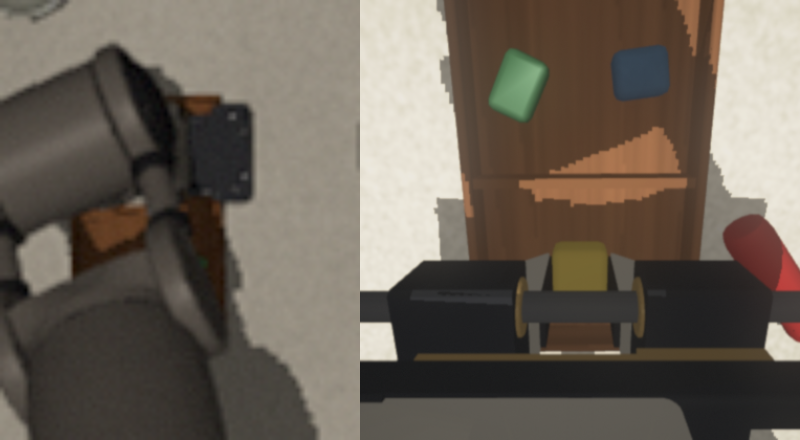

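The view shows the stone held over the empty half and square with the tray. The green and blue stones are untouched beyond the divider. I'll lower it with force checks.

```bash
python3 -m pendant '[{"linear":[0,0,-8],"twist":0},{"linear":[0,0,-14],"twist":0},{"linear":[0,0,-18],"twist":0},{"linear":[0,0,-18],"twist":0},{"linear":[0,0,-18],"twist":0}]' && python3 -m pendant '[{"linear":[0,0,-1],"twist":0},{"linear":[0,0,-2],"twist":0},{"linear":[0,0,-2],"twist":0}]'; python3 - <<'E'
from h import *
print(bot.get_obs()['contact_force'],bot.get_obs()['tool_pos'])
E
```

```text
time: 13.65
tool_pos: [493.1, 320.1, -17.2]
tcp_rot: [3.141, -0.0, 1.623]
contact_force: [-0.2, 0.2, 0.3]
grip_width: 25.7
time: 14.02
tool_pos: [493.0, 320.1, -19.3]
tcp_rot: [-3.141, -0.0, 1.623]
contact_force: [-0.1, -0.0, 0.2]
grip_width: 25.5
[-0.07729971 -0.01515987  0.17432972] [492.96208498 320.0500723  -19.31452807]
```

```bash
python3 -m pendant '[{"linear":[0,0,-1],"twist":0},{"linear":[0,0,-1.5],"twist":0},{"linear":[0,0,-1.5],"twist":0}]'; python3 -m pendant '[{"linear":[0,0,-0.7],"twist":0},{"linear":[0,0,-0.7],"twist":0}]';  python3 - <<'E'
from h import *
print(bot.get_obs()['contact_force'],bot.get_obs()['tool_pos'])
E
```

```text
time: 14.4
tool_pos: [493.0, 320.0, -20.8]
tcp_rot: [-3.141, -0.0, 1.623]
contact_force: [-0.3, 0.2, -0.4]
grip_width: 25.6
time: 14.65
tool_pos: [493.1, 320.1, -21.1]
tcp_rot: [3.141, -0.0, 1.623]
contact_force: [-0.2, 0.1, 3.1]
grip_width: 26.2
[-0.24558874  0.12652539  3.14655735] [493.07843426 320.07891466 -21.14257235]
```

Contact is 3 N, so I'll release and rise.

```bash
python3 -m pendant '[{"linear":[0,0,0],"twist":0},{"linear":[0,0,0],"twist":0},{"linear":[0,0,0],"twist":0},{"linear":[0,0,15],"twist":0},{"linear":[0,0,60],"twist":0},{"linear":[0,0,110],"twist":0},{"linear":[0,0,170],"twist":0},{"linear":[0,0,230],"twist":0},{"linear":[0,0,230],"twist":0}]' 116
python3 - <<'E'
from yel import *
c=cap('wrist','w9');print(stone(c));print(bot.get_obs()['tool_pos'])
E
```

```text
time: 15.78
tool_pos: [495.4, 321.3, 215.4]
tcp_rot: [3.13, -0.005, 1.623]
contact_force: [0.6, 0.1, -0.4]
grip_width: 50.1
(array([ 375,  333,  140,   11, 1239], dtype=int32), np.float64(338.9770293896487), ((470.4822082519531, 357.6942443847656), (2.6312477588653564, 32.694236755371094), 2.803147315979004))
[493.96893136 320.59959185 212.02145198]
```

```bash
python3 -m pendant '[{"linear":[0,-30,0],"twist":0},{"linear":[0,-90,0],"twist":-3},{"linear":[0,-150,0],"twist":-3},{"linear":[0,-210,0],"twist":-3},{"linear":[0,-270,0],"twist":-3},{"linear":[0,-330,0],"twist":-3},{"linear":[-10,-390,0],"twist":-3},{"linear":[-22,-450,0],"twist":-3},{"linear":[-35,-510,0],"twist":-3},{"linear":[-48,-570,0],"twist":-3},{"linear":[-61,-620,0],"twist":-3},{"linear":[-61,-642,-20],"twist":-3},{"linear":[-61,-642,-60],"twist":-3},{"linear":[-61,-642,-60],"twist":-3},{"linear":[-61,-642,-60],"twist":-3}]' 116
cat > key.py <<'E'
from h import *
def red(c,zmin=45,zmax=400,hs=8):
    hsv=cv2.cvtColor(c['frame'],cv2.COLOR_BGR2HSV);W=cloud(c)
    m=((hsv[...,0]<hs)|(hsv[...,0]>172))&(hsv[...,1]>140)&(hsv[...,2]>50)&(W[...,2]>zmin)&(W[...,2]<zmax)
    n,l,s,_=cv2.connectedComponentsWithStats(m.astype(np.uint8));i=1+s[1:,4].argmax();P=W[l==i]
    zt=np.percentile(P[:,2],85);T=P[P[:,2]>zt-4];r=cv2.minAreaRect(T[:,:2].astype(np.float32))
    return s[i],round(float(zt),1),r,np.median(T,0).round(1)
E
python3 - <<'E'
from key import *
c=cap('wrist','w10');print(red(c));o=bot.get_obs();print(o['tool_pos'],o['tcp_rot'])
t=cap('top','t10');W=cloud(t);hsv=cv2.cvtColor(t['frame'],cv2.COLOR_BGR2HSV)
m=cv2.inRange(hsv,(18,90,40),(35,255,255))>0
m&=(abs(W[...,0]-493)<60)&(abs(W[...,1]-320)<60);P=W[m];print('stone in tray',m.sum(),P.mean(0),P[:,2].max())
cv2.imwrite('pics/v10.png',np.hstack([cv2.resize(c['frame'][60:420,100:460],(480,480)),cv2.resize(t['frame'][200:290,175:235],(320,480))]))
E
```

```text
time: 17.7
tool_pos: [432.3, -321.8, 149.3]
tcp_rot: [3.141, 0.0, 1.571]
contact_force: [0.7, 0.6, 0.4]
grip_width: 49.9
(array([511, 308,   8,   3,  20], dtype=int32), 62.5, ((535.80517578125, -96.05742645263672), (6.435163497924805, 3.0280051231384277), 81.97418975830078), array([536. , -96.1,  62.1]))
[ 432.6298047  -322.07317893  149.8586943 ] [3.14032042e+00 1.16910921e-03 1.57144418e+00]
stone in tray 102 [492.55888351 320.25870163  21.74867028] 34.76684258550197
```

View pics/v10.png

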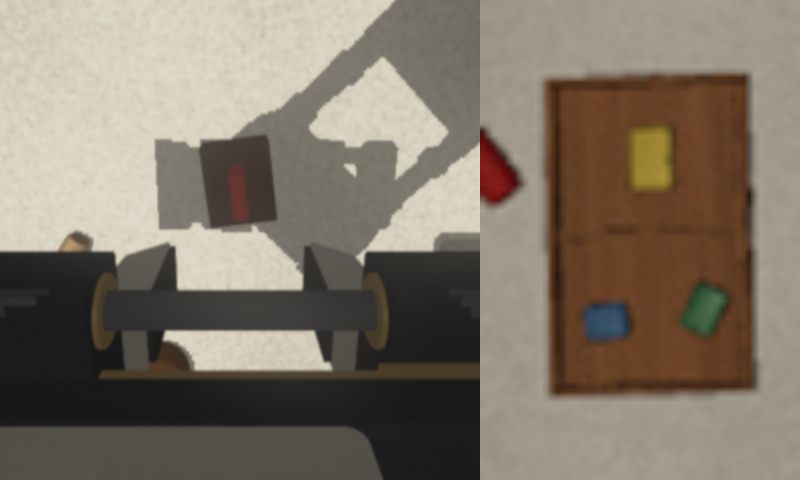

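The yellow stone lies flat in the empty half at (652,158). The key is dark red in the arm's shadow at about (278,205) in the full frame, so I'll segment it with looser thresholds.

```bash
python3 - <<'E'
from h import *
c=load('w10');W=cloud(c);f=c['frame'].astype(int)
roi=np.zeros(f.shape[:2],bool);roi[150:235,240:320]=1
m=roi&(f[...,2]>2*f[...,1])&(W[...,2]>50)
P=W[m];print(m.sum(),np.percentile(P,[5,50,95],axis=0).round(1))
T=P[P[:,2]>np.percentile(P[:,2],70)-5];print(cv2.minAreaRect(T[:,:2].astype(np.float32)),T.mean(0))
Q=W[roi];Q=Q[(Q[:,2]>54)];print(len(Q),cv2.minAreaRect(Q[:,:2].astype(np.float32)),np.percentile(Q[:,2],[10,50,90]))
B=W[roi];B=B[(B[:,2]>27)&(B[:,2]<36)];print('rest',len(B),cv2.minAreaRect(B[:,:2].astype(np.float32)))
E
```

```text
Traceback (most recent call last):
IndexError: index -1 is out of bounds for axis 0 with size 0
```

```bash
python3 - <<'E'
from h import *
c=load('w10');W=cloud(c);f=c['frame']
print(W[170:240:8,262:300:4].round(0)[...,2])
print(W[205,278],W[200,260],f[205,278],f[205,265]);print(W[225,278],W[190,278])
E
```

```text
[[33. 32. 32. 33. 33. 32. 32. 34. 33. 33.]
 [32. 34. 33. 32. 33. 33. 32. 32. 32. 31.]
 [31. 32. 34. 50. 53. 48. 33. 33. 33. 31.]
 [32. 33. 33. 70. 71. 70. 33. 33. 34. 33.]
 [31. 33. 33. 70. 70. 70. 35. 32. 32. 33.]
 [33. 34. 31. 69. 70. 71. 32. 34. 33. 33.]
 [33. 33. 33. 70. 71. 69. 68. 33. 32. 32.]
 [32. 32. 33. 32. 33. 32. 32. 33. 33.  0.]
 [ 0. -1.  1. -0.  1. -0. -0.  0.  1.  0.]]
[ 430.4634259  -323.24450538   70.3870949 ] [ 435.28367978 -340.76713604   32.80642708] [ 50  54 100] [51 57 66]
[ 448.62668606 -323.26961249   69.51193584] [ 417.95671195 -323.23810169   67.99886913]
```

```bash
python3 - <<'E'
from h import *
c=load('w10');W=cloud(c)
W=W[150:235,240:320].reshape(-1,3)
Q=W[W[:,2]>65];a=cv2.minAreaRect(Q[:,:2].astype(np.float32));print(len(Q),a,Q.mean(0))
d=Q[:,:2]-Q[:,:2].mean(0);u,s,v=np.linalg.svd(d,full_matrices=0);print('long axis deg',np.degrees(np.arctan2(v[0,1],v[0,0])))
B=W[(W[:,2]>27)&(W[:,2]<37)];print('rest',len(B),cv2.minAreaRect(B[:,:2].astype(np.float32)))
# red dot/ switch from same view
F=load('w10');X=cloud(F)
m=(abs(X[...,0]-569)<30)&(abs(X[...,1]+97)<30)&(X[...,2]>82)&(X[...,2]<95);print('collar top seen',m.sum(),np.argwhere(m)[:1])
E
```

```text
461 ((433.5391540527344, -322.7962951660156), (32.16545867919922, 11.494704246520996), 5.618950366973877) [ 432.56177024 -322.75084201   69.7552191 ]
long axis deg 6.878427100918566
rest 2622 ((433.573486328125, -322.7195129394531), (60.51961898803711, 49.94542694091797), 7.067814350128174)
collar top seen 73 [[330 520]]
```

The key is at (433.5, −322.8), with its long axis at about +7° and its top at z=70. The shoulder sits on the rest at z≈32. I'll grip the head with the tips about 6 mm above the shoulder.

```bash
python3 -m pendant '[{"linear":[1.5,-0.9,-40],"twist":7},{"linear":[1.5,-0.9,-80],"twist":7},{"linear":[1.5,-0.9,-110],"twist":7},{"linear":[1.5,-0.9,-130],"twist":7},{"linear":[1.5,-0.9,-139.5],"twist":7},{"linear":[1.5,-0.9,-139.5],"twist":7}]' && python3 -m pendant '[{"linear":[0,0,0],"twist":0},{"linear":[0,0,0],"twist":0},{"linear":[0,0,0],"twist":0},{"linear":[0,0,0],"twist":0},{"linear":[0,0,0],"twist":0},{"linear":[0,0,0],"twist":0}]' 255; python3 - <<'E'
from h import *
print(bot.get_obs())
E
```

```text
time: 18.55
tool_pos: [433.9, -322.9, 9.5]
tcp_rot: [3.141, 0.0, 1.693]
contact_force: [0.0, 1.2, 0.6]
grip_width: 50.4
time: 19.3
tool_pos: [433.5, -322.9, 9.2]
tcp_rot: [3.142, 0.0, 1.693]
contact_force: [0.8, -0.4, 1.2]
grip_width: 10.9
{'time': 19.3, 'joint_positions': array([-7.81965687e-01,  5.89841164e-01,  1.70507046e+00,  7.52538220e-05,
        8.46611212e-01, -2.47499706e+00]), 'dq': array([-0.00034748,  0.00101616,  0.00063003,  0.0003055 ,  0.00025285,
       -0.00013944]), 'tau': array([-3.54590267e-02, -4.77652073e+01, -1.75279230e+01, -6.32111588e-02,
       -1.21109462e-01,  6.13265656e-04]), 'tool_pos': array([ 433.54552557, -322.87481943,    9.17866536]), 'tcp_rot': array([3.14150518e+00, 2.00133832e-05, 1.69298152e+00]), 'contact_force': array([ 0.79800726, -0.41378009,  1.19427821]), 'moment': array([0.11625986, 0.05096493, 0.00639317]), 'grip_width': 10.882153184964556}
```

The key is gripped at 10.9 mm. I'll lift it and carry it to a viewing pose just beyond the switch.

```bash
python3 -m pendant '[{"linear":[0,0,10],"twist":0},{"linear":[0,0,30],"twist":0},{"linear":[0,0,70],"twist":0},{"linear":[0,0,115],"twist":0},{"linear":[15,20,130],"twist":0},{"linear":[50,65,130],"twist":-3},{"linear":[90,115,130],"twist":-7},{"linear":[130,165,130],"twist":-7},{"linear":[165,210,130],"twist":-7},{"linear":[178.5,226,130],"twist":-7},{"linear":[178.5,226,130],"twist":-7},{"linear":[178.5,226,130],"twist":-7}]'
python3 - <<'E'
from h import *
c=cap('wrist','w11');W=cloud(c);o=bot.get_obs();print(o['tool_pos'],o['tcp_rot'],o['grip_width'])
p=proj(c,[[568.5,-97,88]])[0];print(p)
u,v=p.astype(int)
cv2.imwrite('pics/v11.png',np.hstack([cv2.resize(c['frame'][v-40:v+40,u-40:u+40],(480,480),interpolation=cv2.INTER_CUBIC),cv2.resize(c['frame'],(320,240))[:, :].repeat(2,0)]))
m=(abs(W[...,0]-568)<32)&(abs(W[...,1]+97)<32)
Q=W[m];T=Q[(Q[:,2]>82)&(Q[:,2]<95)];print('collar',len(T),cv2.minEnclosingCircle(T[:,:2].astype(np.float32)),T.mean(0),np.median(T[:,2]))
D=W[(np.hypot(W[...,0]-568,W[...,1]+97)<14)&(W[...,2]<84)];print('slot',len(D),cv2.minAreaRect(D[:,:2].astype(np.float32)),D[:,:2].mean(0))
E
```

```text
time: 20.8
tool_pos: [611.2, -98.0, 139.1]
tcp_rot: [-3.141, 0.0, 1.57]
contact_force: [-0.0, -0.2, -1.0]
grip_width: 11.2
[611.22182629 -98.26726186 139.19923865] [-3.14113999e+00  2.23539886e-04  1.56918099e+00] 10.631871622256211
[281.07682585 160.68299561]
collar 2366 ((569.5484008789062, -95.94026184082031), 24.885679244995117) [569.30353982 -95.90045999  87.49865444] 87.80373387706209
slot 239 ((566.0408935546875, -96.15335845947266), (23.754941940307617, 7.781936168670654), 3.3373379707336426) [569.96188067 -95.89437934]
```

View pics/v11.png

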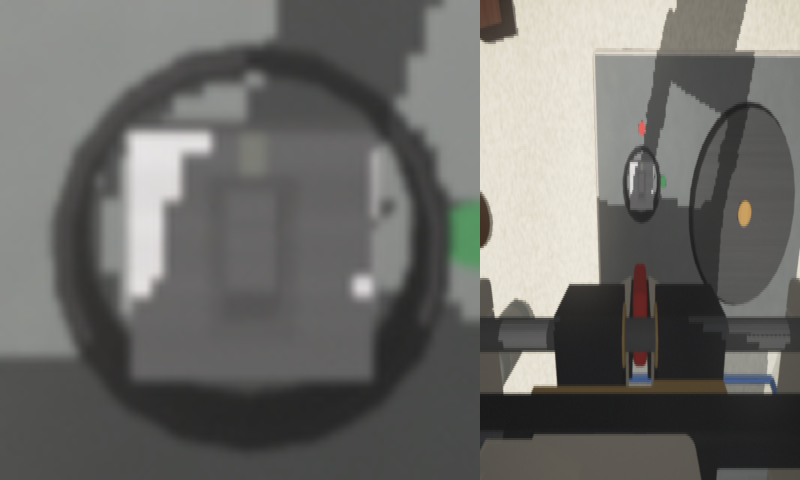

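The slot is seen along x and centred at about (250,245) in the crop. The collar is centred at (569.3, −95.9). The key is held upright. I'll move above the slot, with the key tip about 6 mm over its face.

```bash
python3 -m pendant '[{"linear":[-20,0.9,0],"twist":0},{"linear":[-42.8,0.9,0],"twist":0},{"linear":[-42.8,0.9,-20],"twist":0},{"linear":[-42.8,0.9,-44],"twist":0},{"linear":[-42.8,0.9,-44],"twist":0},{"linear":[-42.8,0.9,-44],"twist":0},{"linear":[-42.8,0.9,-44],"twist":0}]'
python3 - <<'E'
from h import *
o=bot.get_obs();print(o['tool_pos'],o['tcp_rot'],o['contact_force'])
c=cap('wrist','w12');W=cloud(c);f=c['frame'].astype(int)
m=(f[...,2]>1.7*f[...,1])&(f[...,2]>1.7*f[...,0])&(W[...,2]>100)&(abs(W[...,0]-569)<40)&(abs(W[...,1]+96)<25);P=W[m];print(m.sum(),np.percentile(P,[2,50,98],axis=0).round(1))
F=P[P[:,2]<145];print('front',len(F),F.mean(0) if len(F) else 0)
E
```

```text
time: 21.72
tool_pos: [569.8, -96.5, 96.2]
tcp_rot: [3.14, 0.001, 1.57]
contact_force: [0.3, -0.1, -0.8]
grip_width: 11.0
[569.77640742 -96.45349093  96.18047769] [3.13976015e+00 5.08091747e-04 1.57039241e+00] [ 0.32030654 -0.1176749  -0.7577465 ]
1340 [[ 553.6 -102.   126.8]
 [ 556.4  -96.7  156.1]
 [ 583.7  -91.4  158.7]]
front 314 [554.52831784 -96.63080127 135.59692325]
```

The held key is centred on the tool in both axes. I'll insert it in steps.

```bash
python3 -m pendant '[{"linear":[0,0,-4],"twist":0},{"linear":[0,0,-8],"twist":0},{"linear":[0,0,-12],"twist":0},{"linear":[0,0,-12],"twist":0}]' && python3 -m pendant '[{"linear":[0,0,-3],"twist":0},{"linear":[0,0,-6],"twist":0},{"linear":[0,0,-9],"twist":0},{"linear":[0,0,-12],"twist":0},{"linear":[0,0,-12],"twist":0}]'
```

```text
time: 22.28
tool_pos: [568.9, -95.8, 82.5]
tcp_rot: [-3.141, -0.0, 1.571]
contact_force: [-0.3, 0.6, 0.1]
grip_width: 10.9
time: 22.9
tool_pos: [569.0, -95.9, 70.7]
tcp_rot: [-3.141, -0.0, 1.571]
contact_force: [-0.3, -0.9, -1.5]
grip_width: 11.3
```

```bash
python3 -m pendant '[{"linear":[0,0,-2],"twist":0},{"linear":[0,0,-4],"twist":0},{"linear":[0,0,-5],"twist":0},{"linear":[0,0,-5],"twist":0}]' && python3 -m pendant '[{"linear":[0,0,-0.7],"twist":0},{"linear":[0,0,-1.2],"twist":0},{"linear":[0,0,-1.2],"twist":0}]'
```

```text
time: 23.4
tool_pos: [569.2, -95.9, 65.9]
tcp_rot: [-3.141, -0.0, 1.571]
contact_force: [0.1, -0.1, -0.6]
grip_width: 10.7
time: 23.78
tool_pos: [569.3, -95.9, 65.1]
tcp_rot: [3.141, 0.0, 1.571]
contact_force: [-1.2, 0.5, 2.4]
grip_width: 11.2
```

```bash
python3 -m pendant '[{"linear":[0,0,-0.6],"twist":0},{"linear":[0,0,-0.6],"twist":0}]'
```

```text
time: 24.02
tool_pos: [569.4, -96.0, 65.1]
tcp_rot: [3.141, 0.0, 1.571]
contact_force: [-2.8, 0.7, 6.9]
grip_width: 10.8
```

It is seated: the force rose to 7 N with no further travel. Now the clockwise turn (−z).

```bash
python3 -m pendant '[{"linear":[0,0,0.5],"twist":-9},{"linear":[0,0,0.5],"twist":-18},{"linear":[0,0,0.5],"twist":-27},{"linear":[0,0,0.5],"twist":-36},{"linear":[0,0,0.5],"twist":-45},{"linear":[0,0,0.5],"twist":-54},{"linear":[0,0,0.5],"twist":-63},{"linear":[0,0,0.5],"twist":-72},{"linear":[0,0,0.5],"twist":-81},{"linear":[0,0,0.5],"twist":-90},{"linear":[0,0,0.5],"twist":-94},{"linear":[0,0,0.5],"twist":-94}]'; python3 - <<'E'
from plant import bot
print(bot.get_obs()['moment'],bot.get_obs()['tcp_rot'])
E
```

```text
time: 25.52
tool_pos: [569.7, -95.9, 65.1]
tcp_rot: [-3.142, -0.001, -0.069]
contact_force: [-0.1, 1.2, 3.1]
grip_width: 10.5
[ 0.17995147 -0.09116632 -0.02489874] [-3.14155443e+00 -1.42780691e-03 -6.91050132e-02]
```

```bash
for i in 1 2; do python3 -m pendant '[{"linear":[0,0,0],"twist":-3},{"linear":[0,0,0],"twist":-4},{"linear":[0,0,0],"twist":-4}]'; python3 - <<'E'
from plant import bot
o=bot.get_obs();print(o['moment'],o['tcp_rot'],o['contact_force'])
E
done
```

```text
time: 25.9
tool_pos: [569.8, -95.9, 65.1]
tcp_rot: [-3.141, -0.001, -0.138]
contact_force: [1.0, 1.8, 4.2]
grip_width: 10.7
[ 0.28553884 -0.20166128 -0.00535804] [-3.14146647e+00 -1.39309801e-03 -1.38394566e-01] [1.02111043 1.77740135 4.22185275]
time: 26.28
tool_pos: [569.7, -95.9, 65.1]
tcp_rot: [-3.142, -0.001, -0.208]
contact_force: [1.9, 2.0, 5.2]
grip_width: 11.0
[ 0.26456027 -0.2099718   0.08402009] [-3.14153785e+00 -1.35269598e-03 -2.07972345e-01] [1.90251909 2.00671134 5.20938176]
```

```bash
python3 -m pendant '[{"linear":[0,0,0],"twist":-3},{"linear":[0,0,0],"twist":-3}]'; python3 - <<'E'
from h import *
o=bot.get_obs();print(o['moment'],o['tcp_rot'])
E
```

```text
time: 26.52
tool_pos: [569.8, -96.0, 65.1]
tcp_rot: [3.141, -0.002, -0.26]
contact_force: [1.9, 1.5, 5.3]
grip_width: 11.0
[ 0.1809443  -0.23543865  0.31421162] [ 3.14145670e+00 -1.52207649e-03 -2.60014736e-01]
```

The moment has risen to 0.31 N m, so the switch is at its stop. I'll relax slightly, release and rise.

```bash
python3 -m pendant '[{"linear":[0,0,0],"twist":3},{"linear":[0,0,0],"twist":3}]' && python3 -m pendant '[{"linear":[0,0,0],"twist":0},{"linear":[0,0,0],"twist":0},{"linear":[0,0,0],"twist":0},{"linear":[0,0,20],"twist":0},{"linear":[0,0,60],"twist":0},{"linear":[0,0,110],"twist":0},{"linear":[-50,-40,160],"twist":0},{"linear":[-100,-80,160],"twist":0},{"linear":[-100,-80,160],"twist":0},{"linear":[-100,-80,160],"twist":0}]' 130
python3 - <<'E'
from h import *
c=cap('wrist','w13');t=cap('top','t13');s=cap('scene','s13')
p=proj(s,[[569,-96,110]])[0].astype(int);q=proj(t,[[569,-96,150]])[0].astype(int);print(p,q)
r=proj(c,[[569,-96,110]])[0];print(r)
W=cloud(s);m=(np.hypot(W[...,0]-569.5,W[...,1]+96)<30)&(W[...,2]>95);P=W[m];print(len(P),P.mean(0),np.percentile(P[:,2],95))
for n,X in(('top',cloud(t)),('wrist',cloud(c))):
    m=(np.hypot(X[...,0]-569.5,X[...,1]+96)<24)&(X[...,2]>138)&(X[...,2]<165);Q=X[m]
    if len(Q)>5:
        a=cv2.minAreaRect(Q[:,:2].astype(np.float32));d=Q[:,:2]-Q[:,:2].mean(0);v=np.linalg.svd(d,full_matrices=0)[2];print(n,len(Q),a,np.percentile(Q[:,2],[50,95]),np.degrees(np.arctan2(v[0,1],v[0,0])))
f=s['frame']
A=cv2.resize(f[p[1]-35:p[1]+35,p[0]-35:p[0]+35],(400,400),interpolation=cv2.INTER_CUBIC)
u=np.clip(r.astype(int),[60,60],[500,360]);B=cv2.resize(c['frame'][u[1]-60:u[1]+60,u[0]-60:u[0]+60],(400,400),interpolation=cv2.INTER_CUBIC)
cv2.imwrite('pics/v13.png',np.hstack([A,B]))
E
```

```text
time: 26.78
tool_pos: [569.8, -96.1, 65.1]
tcp_rot: [3.142, -0.001, -0.207]
contact_force: [1.0, 1.7, 5.6]
grip_width: 10.9
time: 28.02
tool_pos: [468.9, -176.4, 224.9]
tcp_rot: [-3.141, -0.001, -0.211]
contact_force: [1.1, -0.3, -0.7]
grip_width: 45.1
[238 176] [342 206]
[371.7442931   86.72568539]
60 [572.83246645 -90.45891884 117.23627519] 127.86009289051219
```

View pics/v13.png

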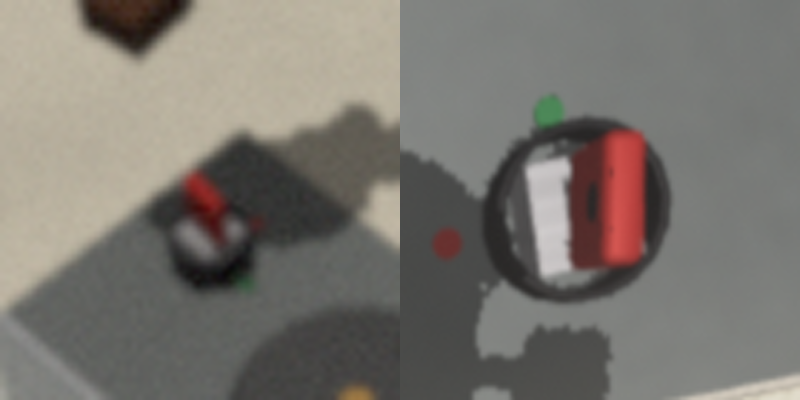

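The key stands seated in the switch (head top about 127 mm, 126 expected). I'll measure its angle, and the hood and stone too.

```bash
python3 - <<'E'
from h import *
for n in('w13','t13','s13'):
    X=cloud(load(n));m=(np.hypot(X[...,0]-569.5,X[...,1]+96)<24)&(X[...,2]>120)&(X[...,2]<132);Q=X[m]
    if len(Q)>5:
        a=cv2.minAreaRect(Q[:,:2].astype(np.float32));d=Q[:,:2]-Q[:,:2].mean(0);v=np.linalg.svd(d,full_matrices=0)[2];print(n,len(Q),a,np.percentile(Q[:,2],50),np.degrees(np.arctan2(v[0,1],v[0,0])))
c=load('w13');f=c['frame'];W=cloud(c)
for nm,hs in(('green',(45,90)),('red',(0,8))):
    h=cv2.cvtColor(f,cv2.COLOR_BGR2HSV);m=(h[...,0]>=hs[0])&(h[...,0]<=hs[1])&(h[...,1]>90)&(abs(W[...,2]-61)<6)&(np.hypot(W[...,0]-569,W[...,1]+96)<45);print(nm,m.sum(),W[m].mean(0) if m.any() else 0)
t=load('t13');X=cloud(t);V=X.reshape(-1,3);m=(V[:,0]>640)&(V[:,0]<900)&(abs(V[:,1]+8)<120)&(V[:,2]>150);print('hood',m.sum(),V[m].max(0))
hsv=cv2.cvtColor(t['frame'],cv2.COLOR_BGR2HSV);m=(cv2.inRange(hsv,(18,90,40),(35,255,255))>0)&(abs(X[...,0]-493)<60)&(abs(X[...,1]-320)<60);print('stone',m.sum(),X[m].mean(0))
E
```

```text
w13 560 ((569.3330078125, -96.20216369628906), (31.372783660888672, 11.501350402832031), 79.23562622070312) 125.96009907116093 -99.14533408894161
t13 39 ((567.260009765625, -96.74798583984375), (31.039358139038086, 10.24800968170166), 83.45731353759766) 126.08825875305921 -98.62474265373237
s13 30 ((571.0834350585938, -92.33651733398438), (31.710384368896484, 9.50203800201416), 81.59851837158203) 125.61572896125503 80.8952933838832
green 47 [569.61334588 -65.48671721  62.00105689]
red 61 [535.2784558  -96.23159768  61.99187956]
hood 2031 [815.68583661 111.98470754 286.57147262]
stone 103 [492.53330562 319.56540638  22.89149892]
```

The key lies about 9° past the green-dot line, which matches the key's play (0.15 rad) taken up with the barrel at its stop. Handing in.

```bash
python3 -c "
from plant import bot
o=bot.get_obs();print(o['time'],o['contact_force']);bot.close_job()"
```

```text
28.175 [ 0.26853039 -0.07441488  0.52496157]
the job is handed in; nothing more can be done
```

The job is done and handed in at 28.2 s, with the gripper clear of everything.

**What I did**
- **Hood:** I gripped the handle and swung the hood along its arc to about 1.2 rad, then let go. It went on to its stop and stayed there.
- **Stone:** I set the yellow stone down in the tray's empty half, letting go only once it touched the floor (3 N).
- **Key:** I pushed the key in until it seated (7 N, no further travel). I then turned it clockwise until the moment rose to 0.31 N m at the stop, and left it in the switch.

**Last checks**
- **Hood:** it is still open in the final depth image, with its far edge at x ≈ 815 mm.
- **Stone:** it is lying flat at about (492, 320), with its top at about 23 mm, as expected.
- **Key:** the head's top is at 126 mm, which means fully in. The head is turned about 99°, which is the quarter turn plus the key's 0.15 rad of play. I judged the barrel's own angle from this and the moment, since it can't be seen directly.
- **Other things:** the last close view, taken when the yellow stone was down, showed the green and blue stones in place. I did not measure the other bench items, but nothing was carried near them.

**What disagreed:** the real fingertips sit about 30 mm behind the reported tool point. My first grip on the handle therefore closed above the bar without moving the hood. I corrected for this in every later grasp.

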